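# Sweep the kiln posts into the catch frame

### The job

Clear the plaster slab: using the fingers as a broom, sweep the three short terracotta kiln posts along the slab through the open side of the three-sided wooden frame, until all three stand wholly inside it. Only push them: do not take them between the fingers, lift them or tip them over. Leave the maker's stamp that stands among them, and everything else, where it is.

Things in the scene. Friction and masses are not known exactly. Their poses are not given: they have to be found in the camera images.
- post_1: short hollow kiln post of plain terracotta: a standing round tube 38 mm in diameter and 28 mm high with an 18 mm blind bore, about 60 g; stands upright on the slab. Origin: centre of its underside, z up. One of three alike
- post_2: short hollow kiln post of plain terracotta: a standing round tube 38 mm in diameter and 28 mm high with an 18 mm blind bore, about 60 g; stands upright on the slab. Origin: centre of its underside, z up. One of three alike
- post_3: short hollow kiln post of plain terracotta: a standing round tube 38 mm in diameter and 28 mm high with an 18 mm blind bore, about 60 g; stands upright on the slab. Origin: centre of its underside, z up. One of three alike
- frame: three-sided frame of pale wood without a floor, fixed to the slab beyond the posts: outside 105 mm (its x) by 190 mm (its y), 30 mm high, walls 10 mm. Origin: centre of its outline, on the slab. Open side faces its -x, at x = -52.5 mm, towards the posts; inner faces: back wall x = +42.5 mm, sides y = +-85 mm. A 14 mm glue block, 12 mm high, fills each back corner
- stamp: maker's stamp, a plain waisted clay-coloured stick standing upright, 21 mm in diameter and 56 mm high, thinner and taller than the posts and in one row with them; it tips easily. Origin: centre of its underside. Leave it alone
- lid_left: white knobbed pot lid, 68 mm in diameter, 41 mm high, at the left end of the slab; origin: centre of its underside. Leave it alone
- lid_right: white knobbed pot lid, 70 mm in diameter, 41 mm high, at the right end of the slab; origin: centre of its underside. Leave it alone
- brush: wooden-handled brush lying flat near the slab's near edge, 183 mm along its x, 20 mm wide, 12 mm high; origin: its middle, underside. Leave it alone
- tile: glaze test tile lying flat near the slab's far right corner, 62 x 32 x 7 mm; origin: centre of its underside. Leave it alone

How it is judged:
By the outcome, as a careful person would: the job done as asked, in the order asked, and still so for the second after the job is handed in, with the robot touching nothing.
It also fails if it takes over 72 s, if anything falls off the work surface, if the arm or the gripper's body presses on something with over 40 N, if the wrist force passes 120 N, or if a joint passes its speed limit or range.

### The arm

A 6-joint arm with a two-finger parallel gripper is mounted at the origin on a cart in front of the work surface, level with it; the furniture and walls round the work are solid. World frame = base frame: x ahead of the robot, y to its left, z up, the work surface at z = 0. Lengths are in m, angles in rad, forces in N, time in s.
With the tool pointing down it reaches from about 0.3 to 0.825 m from the base axis. Payload 5.4 kg.
Tool frame: the origin (TCP) lies at the very end of the fingers, on their centre line; the grasp point (between the pads) lies 19 mm behind it; z points along the fingers, y is the line along which they close (so a half turn about z gives the same grasp; the last joint's range is limited). The gripper opens to 92 mm and grips with 3 to 60 N. Pads are 20 mm wide; open, the fingers measure 128 mm over their backs; the gripper's body (75 mm by 189 mm) begins 69 mm behind the grasp point.
Start: joints at [1.08, 0.158, 1.597, -0, 1.386, -0.21], TCP at [0.159, 0.552, 0.191] pointing down, gripper open.
Joint ranges: [-2.91, 2.91], [-0.94, 2.29], [0.18, 2.7], [-1.29, 4.43], [0.17, 2.64], [-3, 3]. Speed limits (rad/s): [2.57, 2.57, 3.14, 3.14, 3.14, 3.14].

### API

Orientations are given as a rotation vector (axis times angle).
In Python, from cell import robot, imaging, ticket gives the robot as it stands.
- The arm moves only by the shell command python3 -m pendant 'ROWS' [OPENING]. ROWS is JSON, a list of rows, each a list of 4 numbers: the shift along the tool's x, y, z in mm, then the turn about the tool's z in degrees. In form: [[tx, ty, tz, roll], ...]. A call has 1 to 20 rows; each row is the pose to reach, as a shift and turn from the pose commanded when the call began, along the tool's axes at that moment; what a row does not reach only later rows make up. A row lasts 1/8 s, in which the tool goes at most 62.5 mm and 10.7 degrees, less where a joint would pass 70% of its speed; a pose out of reach is approached as far as the arm can. A call with a gripper value outside its range is refused whole. OPENING is the opening, from -1 (shut) to 1 (fully open), set as the call begins (- or left out, the last holds). The fingers move at their own pace and stop on an object; the grip force is fixed at half the most. Time passes only in rows, so rows that repeat a pose let the fingers close. It gives the time, the measured TCP pose, the force, the opening and the grip force at its end, in the units of the state.
- robot.observe(): the state, without advancing time (a new reading comes with each control period).
- imaging.get_image(name): name is "side" or "top"; returns a dict with "img" (420x560x3 uint8, red, green, blue), "fovy" (degrees; the focal length in pixels is half the picture's height over the tangent of half this angle, whatever the lens; pixels are square), "cx", "cy" (the principal point, pixels), "k1" (the pictures are not rectified: a ray, as slopes to the right and down, at radius r is drawn at 1 + k1 r^2 times it, then the intrinsics apply), "rvec" (rotation vector, rad) and "tvec" (3), from world to camera coordinates, as OpenCV has them. Camera axes: x right, y down, z forward; pixel columns grow to the right and rows downward; lengths in m; the calibration is good to about 2 mm. A picture is of the moment at which its call begins. There is no depth.
- ticket.job_done(): hands the job in; it is judged then, once.
Trained networks look in a picture, given as the dict that the camera call returned (one of the last four; its "shot" number tells which), for a name from the list of things; names that differ only in an ending like _2 or _b are one class to them, and where a whole thing is asked for, a point or a joint stands for the part that bears it (a point fixed in the world has none). Each returns a list of dicts, best first, with "score" (0 to 1); they miss things now and then, are a little off and sometimes report something else, mostly with a low value. They report only what shows in the picture. A call takes as long as a camera call.
- imaging.masks_of(thing, picture): "region" (420x560 bool, what is visible of it) and "at" ([column, row] as shares, 0 to 1, of the picture: columns of its width, rows of its height, amid what is visible of it).
- imaging.spot_point(thing, picture): "at" ([column, row] as shares, 0 to 1, of the picture: columns of its width, rows of its height: a listed point, or the origin of a listed thing).
The state is a dict: "time": time; "joint_pos": joint angles; "qd": joint speeds; "joint_torque": joint torques, N m; "tcp_pos": TCP position; "tool_rot": TCP orientation; "ft_force": force on the tool from outside, world axes, zero at the start; "wrist_torque": the same for the moment, N m; "finger_gap": opening from 0.0 (shut) to 1.0 (fully open); "finger_force": force on a finger pad.
Only numpy, scipy, OpenCV 4.12 (cv2) and the standard library are available. Lean on these libraries where they do the work, as an engineer would, in place of code of your own. Each camera call takes 0.05 s, during which the arm holds its last target. There are 200 camera calls.

## Working session

There is one attempt and no reset: what is moved stays moved. The work goes in short steps, Python scripts to look and compute and a shell command to move; the robot and the scene stay as the last step left them, time stands still between calls to the robot, and variables do not carry over. Pictures are saved under pics/ and viewed, at most 10 in all, crops included, and the job is handed in when it is done.

```bash
mkdir -p pics
cat > h.py <<'E'
import numpy as np, cv2
from cell import robot, imaging, ticket
def cam(p):
    H,W=p["img"].shape[:2]; f=H/2/np.tan(np.radians(p["fovy"])/2)
    K=np.array([[f,0,p["cx"]],[0,f,p["cy"]],[0,0,1.]]); d=np.array([p["k1"],0,0,0.])
    return K,d,np.array(p["rvec"],float),np.array(p["tvec"],float)
def w(p,uv,z=0.):
    K,d,r,t=cam(p); n=cv2.undistortPoints(np.array(uv,float).reshape(-1,1,2),K,d)[:,0]
    R=cv2.Rodrigues(r)[0]; C=-R.T@t; D=np.c_[n,np.ones(len(n))]@R
    return C+D*((z-C[2])/D[:,2])[:,None]
def px(p,X):
    K,d,r,t=cam(p); return cv2.projectPoints(np.array(X,float).reshape(-1,1,3),r,t,K,d)[0][:,0]
def at(o): return [o["at"][0]*560,o["at"][1]*420]
def save(p,n): cv2.imwrite("pics/"+n,p["img"][:,:,::-1])
E
python3 - <<'E'
from h import *
print(robot.observe())
for c in("top","side"):
    p=imaging.get_image(c); save(p,c+"0.png"); print(c, cam(p)[2:], p["k1"])
    for n in("post_1","stamp","frame","lid_left","lid_right","brush","tile"):
        for o in imaging.spot_point(n,p):
            if o["score"]>.2: print(n,round(o["score"],2),np.round(at(o)),np.round(w(p,at(o))[0],4))
E
```

```text
{'time': 0.0, 'joint_pos': array([ 1.07988514e+00,  1.59040668e-01,  1.59823568e+00, -1.01539581e-06,
        1.38619733e+00, -2.10106500e-01]), 'qd': array([ 0.00026879, -0.0011202 , -0.000359  ,  0.00079578,  0.00043798,
        0.00152519]), 'joint_torque': array([-1.47372761e-03, -3.85558963e+01, -3.22109592e+01,  7.00953417e-02,
        3.77210230e-02, -1.32628134e-04]), 'tcp_pos': array([0.15904853, 0.55186417, 0.18982195]), 'tool_rot': array([-4.39548497e-01, -3.11003888e+00,  2.77502849e-03]), 'ft_force': array([ 1.51257108, -0.3483486 ,  0.25474457]), 'wrist_torque': array([ 0.02524203,  0.00434485, -0.00974635]), 'finger_force': 0.0, 'finger_gap': 1.00127836592249}
top (array([ 2.13056905, -2.15147948,  0.17857572]), array([0.06644974, 0.47966798, 0.90814136])) 0.005587922457459874
post_1 0.79 [274. 233.] [0.4283 0.0669 0.    ]
post_1 0.59 [236. 234.] [0.4277 0.1396 0.    ]
post_1 0.57 [196. 218.] [0.4596 0.2189 0.    ]
stamp 0.6 [323. 220.] [ 0.4531 -0.0294  0.    ]
lid_left 0.94 [159. 182.] [0.532  0.2921 0.    ]
lid_right 0.94 [381. 199.] [ 0.4944 -0.145   0.    ]
brush 0.74 [197. 264.] [0.3699 0.215  0.    ]
tile 0.74 [381. 199.] [ 0.4932 -0.1457  0.    ]
tile 0.61 [357. 164.] [ 0.5644 -0.1003  0.    ]
side (array([2.12581038, 0.0202818 , 0.02118126]), array([-0.45939412,  0.0634136 ,  0.78915325])) -0.07926520823037277
post_1 0.59 [283. 188.] [0.4588 0.2133 0.    ]
post_1 0.51 [270. 204.] [0.4294 0.1379 0.    ]
stamp 0.63 [284. 244.] [ 0.4637 -0.0167  0.    ]
frame 0.57 [342. 213.] [0.5959 0.1036 0.    ]
lid_left 0.8 [311. 173.] [0.5377 0.3051 0.    ]
lid_right 0.98 [298. 291.] [ 0.4878 -0.1495  0.    ]
brush 0.44 [343. 214.] [0.5986 0.1012 0.    ]
tile 0.56 [341. 273.] [ 0.569  -0.0989 -0.    ]
```

```bash
python3 -c "
import cv2
for c in('top','side'):
    i=cv2.imread(f'pics/{c}0.png')
    i=i[130:300,130:410] if c=='top' else i[130:330,200:460]
    cv2.imwrite(f'pics/{c}0c.png',cv2.resize(i,None,fx=2.8,fy=2.8,interpolation=2))"
```

```text
(no output)
```

View pics/top0c.png

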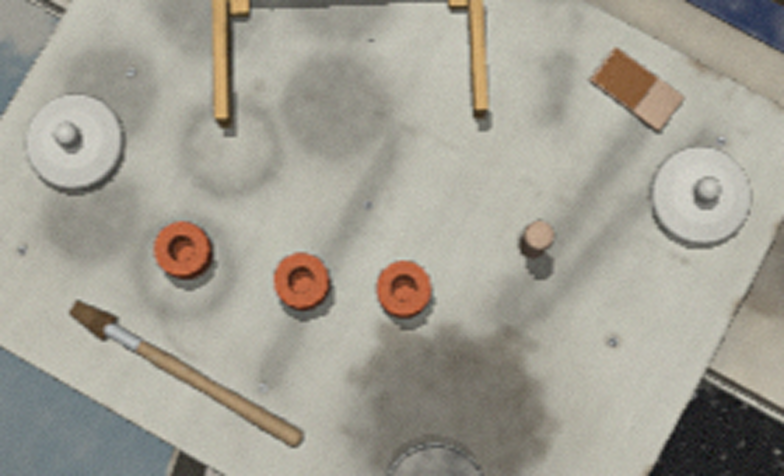

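View pics/side0c.png

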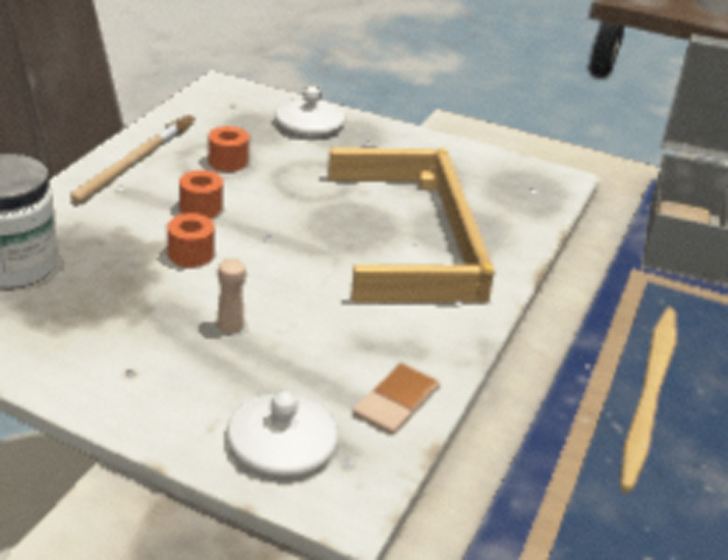

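The pictures show three orange posts (top view, crop about 183,249 / 302,281 / 404,288), the stamp to their right (538,240), and the frame beyond with its open side facing the robot (crop wall ends 222,120 and 480,112). There is a jar at the near edge.

Run:
```python
from h import *
p=imaging.get_image("top"); s=imaging.get_image("side")
T=lambda u:np.array(u)/2.8+[130,130]; S=lambda u:np.array(u)/2.8+[200,130]
print("posts top",np.round(w(p,T([[183,249],[302,281],[404,288]]),.028),4))
print("posts side",np.round(w(s,S([[229,136],[202,181],[191,225]]),.028),4))
print("frame top Lo Li Ri Ro",np.round(w(p,T([[215,122],[230,119],[473,112],[488,111]]),.03),4))
print("frame side L,R front; R back outer, L back outer",np.round(w(s,S([[330,150],[353,267],[492,271],[444,150]]),.03),4))
print("stamp top",np.round(w(p,T([[540,233]]),.056),4),"side",np.round(w(s,S([[231,266]]),.056),4),"base",np.round(w(s,S([[230,328]]),0),4))
print("brush end",np.round(w(p,T([[295,437],[75,310]]),.01),4))
print("jar top", [(z,np.round(w(p,T([[435,480]]),z),3),np.round(w(s,S([[5,180]]),z),3)) for z in(.06,.08,.1)])
# frame fit: posts refine by colour
for q,n in((p,"top"),(s,"side")):
  for o in imaging.masks_of("post_1",q):
    if o["score"]>.3: print(n,round(o["score"],2),np.round(at(o),1),np.round(w(q,at(o),.02),4))
R=cv2.Rodrigues(robot.observe()["tool_rot"])[0]; print(np.round(R,3))
cv2.imwrite("pics/jar.png",cv2.resize(p["img"][270:420,150:400,::-1],None,fx=2.5,fy=2.5))
```

```text
posts top [[0.4537 0.2155 0.028 ]
 [0.4311 0.1347 0.028 ]
 [0.4257 0.0658 0.028 ]]
posts side [[0.4563 0.2137 0.028 ]
 [0.4344 0.1334 0.028 ]
 [0.4278 0.0657 0.028 ]]
frame top Lo Li Ri Ro [[0.5413 0.1946 0.03  ]
 [0.5433 0.1843 0.03  ]
 [0.5467 0.0171 0.03  ]
 [0.5474 0.0067 0.03  ]]
frame side L,R front; R back outer, L back outer [[0.5448 0.1885 0.03  ]
 [0.5488 0.0108 0.03  ]
 [0.6514 0.0094 0.03  ]
 [0.646  0.1937 0.03  ]]
stamp top [[ 0.4585 -0.0244  0.056 ]] side [[ 0.4588 -0.0285  0.056 ]] base [[ 0.4594 -0.0261  0.    ]]
brush end [[0.327  0.1405 0.01  ]
 [0.4146 0.2917 0.01  ]]
jar top [(0.06, array([[0.299, 0.047, 0.06 ]]), array([[0.284, 0.074, 0.06 ]])), (0.08, array([[0.3  , 0.048, 0.08 ]]), array([[0.292, 0.04 , 0.08 ]])), (0.1, array([[0.3  , 0.048, 0.1  ]]), array([[0.3  , 0.006, 0.1  ]]))]
top 0.86 [234.1 232.2] [[0.4285 0.1425 0.02  ]]
top 0.85 [196.3 216.2] [[0.46   0.2151 0.02  ]]
top 0.84 [272.7 233.9] [[0.4246 0.0687 0.02  ]]
side 0.74 [273.7 197.1] [[0.438  0.1358 0.02  ]]
side 0.65 [269.3 214.4] [[0.4304 0.0619 0.02  ]]
[[-0.961  0.277 -0.   ]
 [ 0.277  0.961 -0.   ]
 [ 0.    -0.    -1.   ]]
```

View pics/top0.png

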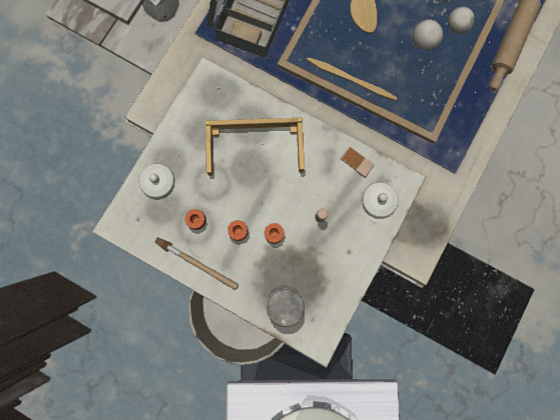

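```bash
cat >> h.py <<'E'
def rows(start, head0, pts):
    """start xyz m (commanded), head0 = heading of tool -x, deg; pts: (x,y,z,heading)"""
    a=np.radians(head0); X=-np.array([np.cos(a),np.sin(a),0]); Z=np.array([0,0,-1.]); Y=np.cross(Z,X)
    for q in pts:
        d=(np.array(q[:3])-start)*1000; print(q,"->",np.round([d@X,d@Y,d@Z,head0-q[3]],1))
def along(c,h,s): # point s m along heading h from c
    a=np.radians(h); return c[0]+s*np.cos(a), c[1]+s*np.sin(a)
E
python3 - <<'E'
from h import *
h=-10.7;b=along((.4325,.134),h,-.042);e=along((.612,.100),h,-.027)
rows(np.array([.159,.552,.191]),-16.1,[(*b,.15,h),(*b,.008,h),(*e,.008,h),(*along(e,h,-.02),.008,h)])
E
```

```text
(np.float64(0.39123026254516813), np.float64(0.14179799784619426), 0.15, -10.7) -> [-336.9 -329.7   41.    -5.4]
(np.float64(0.39123026254516813), np.float64(0.14179799784619426), 0.008, -10.7) -> [-336.9 -329.7  183.    -5.4]
(np.float64(0.5854694544933223), np.float64(0.1050129986154106), 0.008, -10.7) -> [-533.7 -311.2  183.    -5.4]
(np.float64(0.56581719856245), np.float64(0.10872633092312214), 0.008, -10.7) -> [-513.8 -313.1  183.    -5.4]
```

```bash
python3 -m pendant '[[-60,-60,5,-1],[-112,-110,10,-2],[-168,-165,20,-3],[-225,-220,30,-4],[-280,-275,40,-5.4],[-337,-330,41,-5.4],[-337,-330,41,-5.4],[-337,-330,90,-5.4],[-337,-330,130,-5.4],[-337,-330,130,-5.4],[-337,-330,130,-5.4]]' -0.61
python3 - <<'E'
from h import *
o=robot.observe();R=cv2.Rodrigues(o["tool_rot"])[0];print(np.round(R,3),o["tcp_pos"],o["finger_gap"])
p=imaging.get_image("top"); s=imaging.get_image("side");
cv2.imwrite("pics/a.png",np.vstack([cv2.resize(q["img"][y:y+150,x:x+280,::-1],(560,300)) for q,y,x in((p,150,140),(s,120,180))]))
E
```

```text
time: 2.38
tcp_pos: [0.3927, 0.1424, 0.0623]
tool_rot: [0.291, 3.126, 0.001]
ft_force: [-0.4, 0.6, 1.2]
finger_gap: 0.194
finger_force: 0.0
[[-0.983  0.185  0.002]
 [ 0.185  0.983  0.   ]
 [-0.002  0.001 -1.   ]] [0.39274499 0.14238731 0.06234872] 0.19438148427089172
```

View pics/a.png

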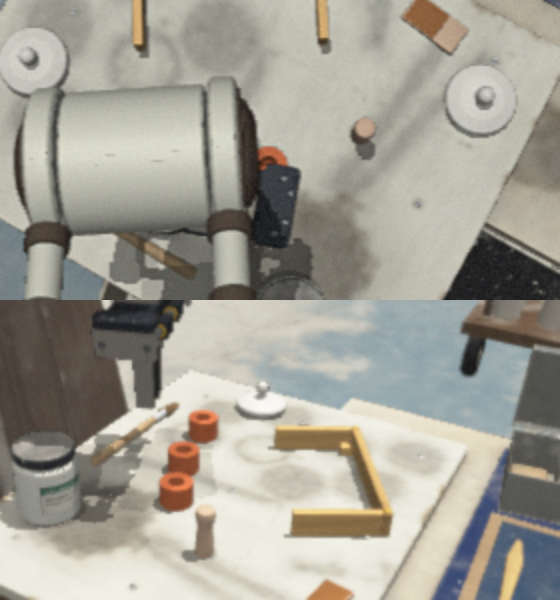

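The picture shows the fingers hovering behind the middle post with a clear view to the side. Next I push it in.

```bash
python3 -m pendant '[[0,0,30,0],[0,0,54,0],[0,0,54,0],[-8,0,54,0],[-15,0,54,0],[-25,0,54,0],[-37,0,54,0],[-50,0,54,0],[-63,0,54,0],[-76,0,54,0],[-89,0,54,0],[-102,0,54,0],[-115,0,54,0],[-128,0,54,0],[-141,0,54,0],[-154,0,54,0],[-167,0,54,0],[-178,0,54,0],[-187,0,54,0],[-194,0,54,0]]'
python3 - <<'E'
from h import *
p=imaging.get_image("top"); s=imaging.get_image("side")
for q in (p,s):
  for o in imaging.masks_of("post_1",q):
    if o["score"]>.3: print(round(o["score"],2),np.round(at(o),1),np.round(w(q,at(o),.02),4))
cv2.imwrite("pics/b.png",np.vstack([cv2.resize(q["img"][y:y+150,x:x+280,::-1],(560,300)) for q,y,x in((p,110,140),(s,120,180))]))
E
```

```text
time: 4.97
tcp_pos: [0.5828, 0.1059, 0.0067]
tool_rot: [-0.293, -3.128, -0.0]
ft_force: [0.5, -0.7, -0.1]
finger_gap: 0.194
finger_force: 0.0
0.7 [269.6 215.9] [[0.4312 0.0562 0.02  ]]
0.64 [278.7 181.3] [[0.4487 0.2137 0.02  ]]
0.47 [271.9 198.5] [[0.434  0.1293 0.02  ]]
```

View pics/b.png

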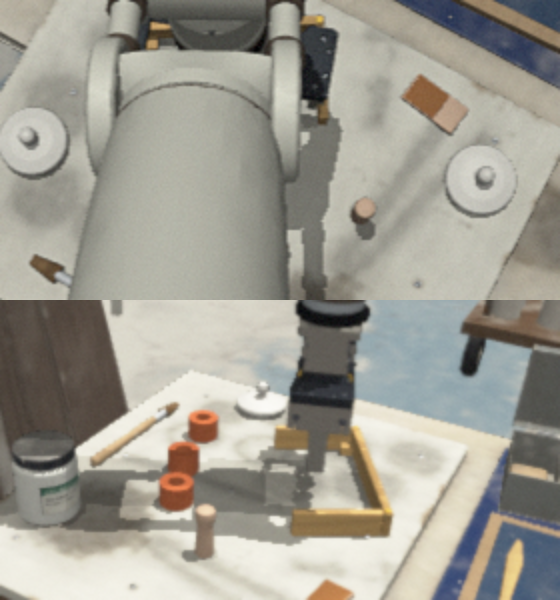

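Run:
```python
from h import *
s=imaging.get_image("side"); save(s,"c_full.png")
cv2.imwrite("pics/c.png",cv2.resize(s["img"][160:270,240:400,::-1],None,fx=5,fy=5,interpolation=2))
```

```text
(no output)
```

View pics/c.png

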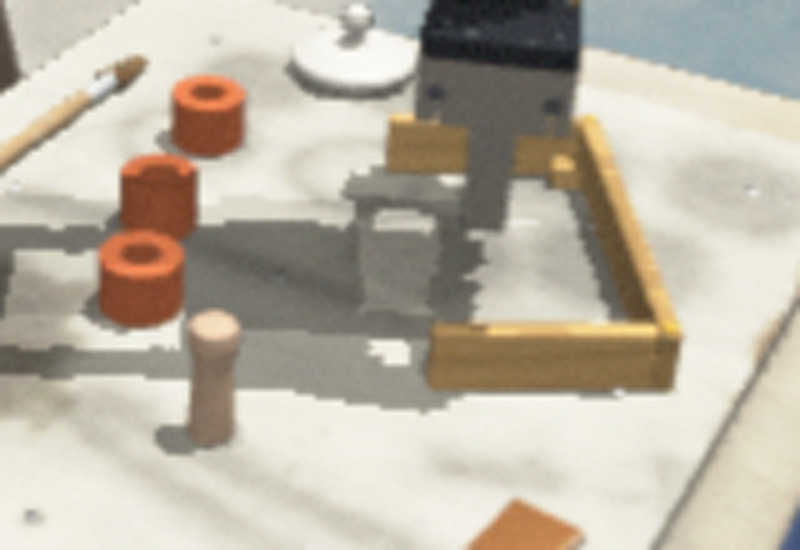

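The side view shows all three posts still outside the frame, the middle one at crop (158,195), apparently unmoved although the fingers have swept past. I check this before going on.

```bash
python3 - <<'E'
from h import *
s=imaging.get_image("side"); o=robot.observe(); print(o["tcp_pos"],o["ft_force"],o["wrist_torque"])
print("tcp px crop c",(px(s,o["tcp_pos"])-[240,160])*5)
a=cv2.imread("pics/side0.png")[:,:,::-1]
g=lambda i:((i[...,0].astype(int)-i[...,2]>70)&(i[...,0]>1.7*i[...,1]))
for i in(a,s["img"]):
    n,l,st,c=cv2.connectedComponentsWithStats(g(i)[160:240,240:345].astype(np.uint8)); print(st[1:][st[1:,4]>20],np.round(c[1:][st[1:,4]>20]+[240,160],1))
E
python3 -m pendant '[[20,0,0,0],[20,0,-40,0],[20,0,-90,0],[20,0,-130,0],[60,0,-140,0],[110,0,-140,0],[160,0,-140,0],[190,0,-140,0],[190,0,-140,0],[190,0,-140,0]]'
python3 - <<'E'
from h import *
p=imaging.get_image("top"); s=imaging.get_image("side")
for q in (p,s):
  for o in imaging.masks_of("post_1",q):
    if o["score"]>.2: print(round(o["score"],2),np.round(at(o),1),np.round(w(q,at(o),.02),4))
cv2.imwrite("pics/d.png",np.vstack([cv2.resize(q["img"][y:y+150,x:x+280,::-1],(560,300)) for q,y,x in((p,110,140),(s,120,180))]))
E
```

```text
[0.58191234 0.10613484 0.00667646] [-0.88562121 -1.02490595  0.56517606] [-0.01665664 -0.03314088  0.02729577]
tcp px crop c [[479.17142444 250.70944784]]
[[ 35  16  13  15 166]
 [ 20  31  19  34 433]] [[281.2 182.7]
 [269.3 207.8]]
[[ 35  16  13  15 157]
 [ 20  31  18  34 441]] [[281.1 182.9]
 [269.2 208.1]]
time: 6.52
tcp_pos: [0.3965, 0.1411, 0.1472]
tool_rot: [0.293, 3.127, 0.0]
ft_force: [0.8, 0.2, -0.7]
finger_gap: 0.195
finger_force: 0.0
0.81 [270.3 198.6] [[0.4304 0.1286 0.02  ]]
0.79 [281.9 183.2] [[0.4568 0.2042 0.02  ]]
0.51 [269.4 215.9] [[0.4308 0.0562 0.02  ]]
```

View pics/d.png

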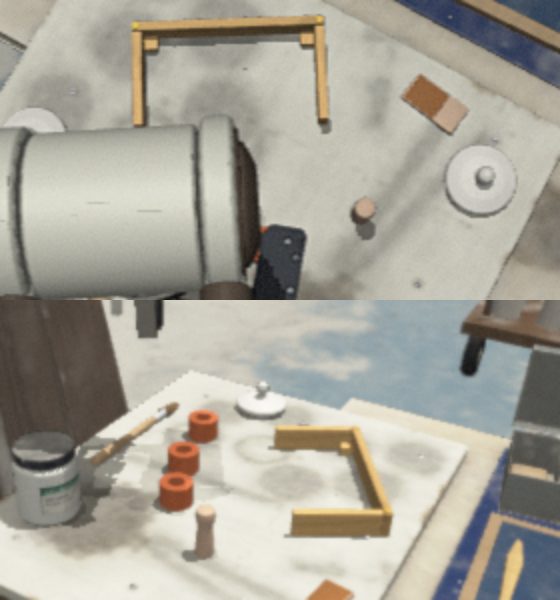

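Run:
```python
from h import *
p=imaging.get_image("top"); s=imaging.get_image("side"); print(robot.observe()["tcp_pos"])
def tri(a,b):
    P=[]
    for q,u in((p,a),(s,b)):
        A=w(q,[u],0.)[0];B=w(q,[u],.1)[0]; P.append((A,(B-A)/np.linalg.norm(B-A)))
    M=np.stack([P[0][1],-P[1][1]],1); t=np.linalg.lstsq(M,P[1][0]-P[0][0],rcond=None)[0]
    x,y=P[0][0]+t[0]*P[0][1],P[1][0]+t[1]*P[1][1]; return np.round((x+y)/2,4),np.round(np.linalg.norm(x-y),4)
T=lambda u:np.array(u)/2.8+[130,130]; S=lambda u:np.array(u)/2.8+[200,130]
for a,b in zip([[183,249],[302,281],[404,288],[213,120],[489,108]],[[229,136],[202,181],[191,225],[330,150],[353,267]]): print(tri(T(a),S(b)))
for z in (0,.01,.02,.03,.04): print(z,(px(s,[[.582,.106,z],[.582-.003,.106-.018,z]])))
i=cv2.imread("pics/c_full.png"); cv2.imwrite("pics/e.png",cv2.resize(i[185:225,310:370],None,fx=10,fy=10,interpolation=0))
```

```text
[0.39607808 0.14108209 0.14673148]
(array([0.4551, 0.2158, 0.0267]), np.float64(0.0024))
(array([0.4328, 0.135 , 0.0268]), np.float64(0.0032))
(array([0.4268, 0.0659, 0.0277]), np.float64(0.0021))
(array([0.5448, 0.1967, 0.0253]), np.float64(0.0019))
(array([0.5484, 0.0062, 0.0333]), np.float64(0.0006))
0 [[335.59773663 212.60436062]
 [335.16678014 216.91414581]]
0.01 [[336.01944651 208.9576385 ]
 [335.59426255 213.22929097]]
0.02 [[336.44544604 205.26682476]
 [336.02620065 209.49889352]]
0.03 [[336.87577916 201.53128377]
 [336.46264205 205.72227837]]
0.04 [[337.31048953 197.75037265]
 [336.90363408 201.89876225]]
```

View pics/e.png

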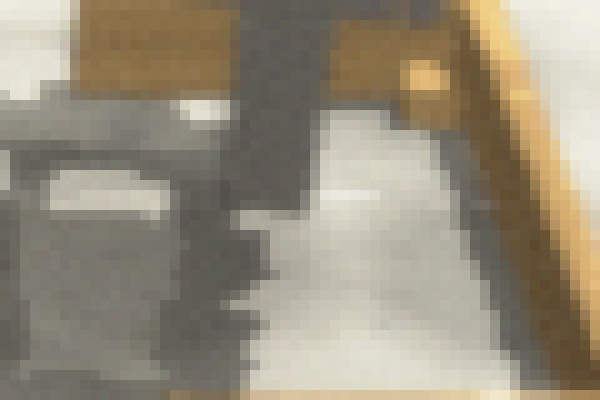

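The fingertip shows about row 206, so it stood roughly 25–30 mm above the slab, although the TCP read 7 mm. The fingers passed over the post, so I go lower, guided by force.

```bash
python3 -m pendant '[[6,0,50,0],[6,0,100,0],[6,0,135,0],[6,0,145,0],[6,0,148,0],[6,0,150,0],[6,0,150,0],[6,0,150,0]]'
python3 - <<'E'
from h import *
s=imaging.get_image("side");o=robot.observe();t=o["tcp_pos"];print(t,o["ft_force"])
a=cv2.imread("pics/side0.png")[:,:,::-1].astype(int)
# dark gripper column profile near tcp
u=px(s,[t])[0];print(u); c=int(round(u[0]))
for r in range(int(u[1])-22,int(u[1])+12): print(r,s["img"][r,c-6:c+8].astype(int).mean(1).round().astype(int) if 0 else s["img"][r,c-7:c+8].mean(-1).astype(int))
E
```

```text
time: 7.82
tcp_pos: [0.3905, 0.1424, -0.0024]
tool_rot: [0.292, 3.126, 0.0]
ft_force: [-0.5, -0.3, -0.5]
finger_gap: 0.193
finger_force: 0.0
[ 0.39031074  0.14240314 -0.00261271] [0.24068208 0.09585533 0.25515224]
[253.64797221 203.35159804]
181 [ 90  87  88  90  88  90  87  84  68  46  32  49 135 220 230]
182 [ 92  87  87  88  90  91  85  83  66  49  32  51 138 226 231]
183 [ 94  89  88  90  89  86  90  86  72  47  28  50 135 223 226]
184 [ 92  86  88  88  92  89  91  84  67  47  27  48 121 197 200]
185 [ 91  88  89  88  87  91  88  85  70  50  36  48 115 190 196]
186 [ 89  91  88  87  89  86  90  90  69  51  30  52 118 190 196]
187 [ 88  91  88  90  93  87  91  92  71  57  35  57 123 186 195]
188 [ 88  90  88  88  92  89  90  84  70  50  32  50  89 148 188]
189 [ 89  90  89  92  91  88  88  85  64  42  30  45  78 116 154]
190 [ 92  90  90  91  88  88  89  86  75  43  31  54  96 140 186]
191 [ 96  86  89  90  90  88  90  88  78  42  31  74 147 196 202]
192 [ 99  92  89  93  90  88  90  87  77  45  40  92 169 201 204]
193 [124  90  85  90  89  90  88  88  78  52  65 105 174 205 210]

[... 685 characters left out ...]
184 190 189 191 191 185 186 182 168 114]
205 [108 106 110 133 183 194 192 194 202 201 201 196 196 177 113]
206 [110 111 110 111 124 124 128 158 200 206 202 202 203 184 127]
207 [113 111 113 111 112 116 148 196 206 206 209 210 206 201 179]
208 [113 111 113 115 125 147 196 204 205 207 210 211 206 193 162]
209 [109 113 112 136 188 202 205 208 208 208 209 204 192 162 139]
210 [112 109 113 122 160 205 210 210 210 208 208 200 171 141 136]
211 [105 109 109 138 194 208 209 209 211 211 208 200 168 140 138]
212 [105 105 114 151 200 206 207 209 209 209 211 203 163 119 131]
213 [100 107 134 191 201 203 209 209 209 211 209 199 162 100 115]
214 [ 92 102 137 188 197 204 206 207 207 206 206 201 159  90  83]
```

```bash
python3 -m pendant '[[0,0,5,0],[0,0,10,0],[0,0,14,0],[0,0,16,0],[0,0,16,0]]'
python3 - <<'E'
from h import *
s=imaging.get_image("side");o=robot.observe();t=o["tcp_pos"];print(t,o["ft_force"])
u=px(s,[t])[0];print(u); c=int(round(u[0]))
for r in range(195,216): print(r,s["img"][r,c-9:c+6].mean(-1).astype(int))
for z in(0,.01,.02):print(z,px(s,[[t[0]-.01,t[1]-.027,z],[t[0]+.008,t[1]-.027,z]]))
E
```

```text
time: 8.5
tcp_pos: [0.3896, 0.1424, -0.0194]
tool_rot: [-0.293, -3.127, 0.0]
ft_force: [-0.1, -0.8, 0.6]
finger_gap: 0.192
finger_force: 0.0
[ 0.38972611  0.14235662 -0.01925148] [-1.12512995 -0.00698632 -0.79081177]
[253.51574481 209.22291183]
195 [187 138  94  87  92  90  90  92  89  87  77  42  37  83 161]
196 [150 156  99  87  91  89  90  92  91  90  79  39  35  90 167]
197 [122 111  92  86  89  88  92  90  88  89  77  37  43  97 176]
198 [116  96  89  91  90  90  90  91  91  88  78  40  46 112 192]
199 [118 109  95  87  90  88  91  88  89  90  78  41  50 119 197]
200 [114 101  90  89  88  89  88  90  89  87  78  63 100 151 189]
201 [109  98  90  89  88  88  90  91  89  93  81  73 110 137 179]
202 [110 103  91  87  86  89  85  91  89  90  80 100 161 169 177]
203 [112 106  96  92  87  90  89  90  89  87  81 108 172 176 176]
204 [113 106  95  91  90  93  90  89  90  92  96 129 181 188 184]
205 [109 110 105  97 100  96  88  88  93 108 136 188 202 199 196]
206 [111 110 109 109 110 109 107 108 108 116 152 200 204 205 203]
207 [113 112 113 114 111 112 110 115 127 150 194 207 208 209 208]
208 [109 112 111 113 112 113 114 136 189 199 205 207 212 209 205]
209 [110 109 111 111 109 112 113 122 158 204 207 209 210 208 196]
210 [104 109 109 108 109 111 116 142 199 209 208 209 207 200 172]
211 [102 103 107 109 112 109 112 145 202 212 211 212 211 200 168]
212 [ 98 101 103 108 109 110 117 151 202 211 210 213 212 203 164]
213 [ 93  96  98 103 108 116 143 193 207 209 211 207 210 201 164]
214 [ 83  85  93  97 111 138 187 203 205 207 206 205 206 197 160]
215 [ 80  83  93 115 156 172 188 198 202 196 195 198 197 192 154]
0 [[248.26901905 208.4199093 ]
 [256.00932864 208.59886044]]
0.01 [[248.16698261 204.77162586]
 [255.95342504 204.95125024]]
0.02 [[248.06422367 201.07958942]
 [255.89723686 201.25987749]]
```

```bash
python3 -m pendant '[[-6,0,2,0],[-14,0,2,0],[-22,0,2,0],[-31,0,2,0],[-40,0,2,0],[-50,0,2,0],[-60,0,2,0],[-60,0,2,0]]'
cat >> h.py <<'E'
def posts():
    for c in("top","side"):
        q=imaging.get_image(c)
        for n in("post_1","stamp"):
            for o in imaging.masks_of(n,q):
                if o["score"]>.3:
                    m=o["region"]; ys,xs=np.nonzero(m)
                    print(c,n,round(o["score"],2),m.sum(),np.round(w(q,[[xs.mean(),ys.mean()]],.017 if n[0]=="p" else .03)[0],4))
    o=robot.observe(); print(o["time"],o["tcp_pos"],o["ft_force"])
E
python3 -c "
from h import *
posts()"
```

```text
time: 9.55
tcp_pos: [0.4498, 0.131, -0.021]
tool_rot: [0.293, 3.127, 0.0]
ft_force: [0.1, 0.1, 0.4]
finger_gap: 0.196
finger_force: 0.0
top post_1 0.63 1457 [0.6282 0.1015 0.017 ]
side post_1 0.78 272 [0.4273 0.0631 0.017 ]
side post_1 0.76 250 [0.4773 0.1194 0.017 ]
side stamp 0.76 227 [ 0.4591 -0.0252  0.03  ]
9.85 [ 0.44838301  0.13130101 -0.02126365] [ 0.8607146  0.9248925 -0.3344072]
```

```bash
python3 -m pendant '[[-8,0,0,0],[-18,0,0,0],[-28,0,0,0],[-38,0,0,0],[-48,0,0,0],[-58,0,0,0],[-68,0,0,0],[-78,0,0,0],[-88,0,0,0],[-98,0,0,0],[-108,0,0,0],[-117,0,0,0],[-125,0,0,0],[-131,0,0,0],[-135,0,0,0],[-135,0,0,0]]'
python3 -c "
from h import *
posts()"
```

```text
time: 11.85
tcp_pos: [0.5816, 0.1061, -0.0212]
tool_rot: [0.293, 3.128, 0.0]
ft_force: [-0.3, -0.6, -0.7]
finger_gap: 0.195
finger_force: 0.0
top stamp 0.41 144 [ 0.458  -0.0235  0.03  ]
side post_1 0.67 275 [0.4283 0.0611 0.017 ]
side post_1 0.53 226 [0.4543 0.2119 0.017 ]
side post_1 0.5 255 [0.6065 0.0933 0.017 ]
side stamp 0.7 198 [ 0.459  -0.0266  0.03  ]
12.15 [ 0.58121355  0.10624694 -0.02119988] [ 0.05699344  0.4519017  -0.39526284]
```

Run:
```python
from h import *
h=-4.8;b=along((.4268,.0658),h,-.042);e=along((.592,.052),h,-.027)
rows(np.array([.581,.106,-.021]),-10.7,[(.561,.1098,-.021,-10.7),(.561,.1098,.07,-10.7),(*b,.07,h),(*b,-.017,h),(*e,-.017,h)])
```

```text
(0.561, 0.1098, -0.021, -10.7) -> [20.4  0.   0.   0. ]
(0.561, 0.1098, 0.07, -10.7) -> [ 20.4   0.  -91.    0. ]
(np.float64(0.3849472999115208), np.float64(0.06931446941995725), 0.07, -4.8) -> [185.8 -72.4 -91.   -5.9]
(np.float64(0.3849472999115208), np.float64(0.06931446941995725), -0.017, -4.8) -> [185.8 -72.4  -4.   -5.9]
(np.float64(0.5650946928002634), np.float64(0.05425930176997251), -0.017, -4.8) -> [  6.  -53.8  -4.   -5.9]
```

```bash
python3 -m pendant '[[10,0,0,0],[20,0,0,0],[20,0,-45,0],[20,0,-91,0],[65,-20,-91,-2],[110,-40,-91,-4],[155,-60,-91,-5.9],[186,-72,-91,-5.9],[186,-72,-91,-5.9],[186,-72,-50,-5.9],[186,-72,-20,-5.9],[186,-72,-4,-5.9],[186,-72,-4,-5.9],[186,-72,-4,-5.9]]'
python3 -c "
from h import *
posts()"
```

```text
time: 13.9
tcp_pos: [0.3864, 0.07, -0.0165]
tool_rot: [0.131, 3.137, -0.0]
ft_force: [1.3, 0.1, 0.5]
finger_gap: 0.194
finger_force: 0.0
top post_1 0.65 55 [ 0.4653 -0.0301  0.017 ]
top post_1 0.63 324 [0.6071 0.0982 0.017 ]
top stamp 0.51 72 [ 0.4626 -0.0288  0.03  ]
side post_1 0.7 274 [0.6071 0.0944 0.017 ]
side post_1 0.57 202 [0.4548 0.2117 0.017 ]
side post_1 0.49 298 [0.4273 0.0621 0.017 ]
14.2 [ 0.38575581  0.06989965 -0.01669164] [-1.24705327 -0.00466553  0.06584441]
```

```bash
python3 -m pendant '[[-8,0,0,0],[-16,0,0,0],[-25,0,0,0],[-35,0,0,0],[-45,0,0,0],[-55,0,0,0],[-65,0,0,0],[-75,0,0,0],[-85,0,0,0],[-95,0,0,0],[-105,0,0,0],[-115,0,0,0],[-125,0,0,0],[-135,0,0,0],[-145,0,0,0],[-155,0,0,0],[-164,0,0,0],[-172,0,0,0],[-178,0,0,0],[-180,0,0,0]]'
python3 -m pendant '[[0,0,0,0],[0,0,0,0]]'
python3 -c "
from h import *
posts()"
```

```text
time: 16.7
tcp_pos: [0.5649, 0.0549, -0.0172]
tool_rot: [0.131, 3.139, -0.0]
ft_force: [-1.3, 0.1, 0.2]
finger_gap: 0.195
finger_force: 0.4
time: 16.95
tcp_pos: [0.5645, 0.0549, -0.0172]
tool_rot: [0.131, 3.139, -0.0]
ft_force: [-0.4, 0.7, 0.9]
finger_gap: 0.194
finger_force: 0.0
top post_1 0.66 342 [0.4547 0.217  0.017 ]
top post_1 0.4 111 [0.606  0.1055 0.017 ]
top stamp 0.6 81 [ 0.4562 -0.0264  0.03  ]
side post_1 0.57 60 [0.6202 0.091  0.017 ]
side post_1 0.5 172 [0.5951 0.0586 0.017 ]
side post_1 0.45 237 [0.4552 0.2123 0.017 ]
side stamp 0.62 194 [ 0.4592 -0.0213  0.03  ]
17.25 [ 0.56455428  0.05495062 -0.01716749] [ 0.01277588  0.24210329 -0.48444286]
```

Run:
```python
from h import *
h=-40;c=(.455,.2155);b=along(c,h,-.036);f=along(c,h,.095);e=along(f,h,-.027);print(f)
rows(np.array([.5645,.0549,-.017]),-4.8,[(*b,.07,h),(*b,-.017,h)]); print(np.hypot(*(np.array(e)-b)))
```

```text
(np.float64(0.5277742220963029), np.float64(0.15443517707977877))
(np.float64(0.4274224000477168), np.float64(0.2386403539487154), 0.07, -40) -> [152.  171.6 -87.   35.2]
(np.float64(0.4274224000477168), np.float64(0.2386403539487154), -0.017, -40) -> [152.  171.6   0.   35.2]
0.10399999999999993
```

```bash
python3 -m pendant '[[10,0,0,0],[20,0,0,0],[20,0,-45,0],[20,0,-87,0],[50,40,-87,8],[80,80,-87,16],[110,120,-87,24],[140,150,-87,32],[152,172,-87,35.2],[152,172,-87,35.2],[152,172,-87,35.2],[152,172,-45,35.2],[152,172,-15,35.2],[152,172,0,35.2],[152,172,0,35.2],[152,172,0,35.2]]'
python3 -c "
from h import *
posts()
R=cv2.Rodrigues(robot.observe()['tool_rot'])[0];print(np.degrees(np.arctan2(-R[1,0],-R[0,0])))"
```

```text
time: 19.25
tcp_pos: [0.4288, 0.2391, -0.016]
tool_rot: [1.074, 2.95, 0.002]
ft_force: [-1.0, 0.5, -0.1]
finger_gap: 0.197
finger_force: 0.0
top post_1 0.78 316 [0.5903 0.0508 0.017 ]
top post_1 0.64 338 [0.6065 0.0981 0.017 ]
top post_1 0.59 106 [0.457  0.2058 0.017 ]
top stamp 0.54 128 [ 0.459  -0.0243  0.03  ]
side post_1 0.75 210 [0.5928 0.0584 0.017 ]
side post_1 0.61 188 [0.61   0.1029 0.017 ]
side post_1 0.6 203 [0.455  0.2113 0.017 ]
side stamp 0.66 165 [ 0.4589 -0.027   0.03  ]
19.55 [ 0.42799232  0.23917139 -0.01660014] [ 0.33249384  0.23577241 -0.25034656]
-39.97846518205509
```

```bash
python3 -m pendant '[[-5,0,0,0],[-11,0,0,0],[-18,0,0,0],[-26,0,0,0],[-35,0,0,0],[-44,0,0,0],[-53,0,0,0],[-62,0,0,0],[-71,0,0,0],[-80,0,0,0],[-88,0,0,0],[-95,0,0,0],[-101,0,0,0],[-104,0,0,0],[-104,0,0,0],[-104,0,0,0],[-94,0,0,0],[-84,0,0,0],[-84,0,-40,0],[-84,0,-87,0]]'
python3 -c "
from h import *
posts()"
```

```text
time: 22.05
tcp_pos: [0.4899, 0.1855, 0.0698]
tool_rot: [-1.072, -2.95, 0.002]
ft_force: [0.6, 0.8, 0.3]
finger_gap: 0.199
finger_force: 0.0
top post_1 0.88 371 [0.608  0.0975 0.017 ]
top post_1 0.66 344 [0.5904 0.0498 0.017 ]
top stamp 0.48 137 [ 0.4585 -0.0236  0.03  ]
side post_1 0.77 220 [0.5287 0.1463 0.017 ]
side post_1 0.72 171 [0.6106 0.1046 0.017 ]
side post_1 0.57 210 [0.5924 0.0577 0.017 ]
side stamp 0.75 182 [ 0.4583 -0.0296  0.03  ]
22.35 [0.49042296 0.18517328 0.06849729] [ 0.2211925   0.2837274  -0.34860398]
```

Run:
```python
from h import *
h=-1;c=(.528,.151);b=along(c,h,-.042)
rows(np.array([.4905,.1853,.0695]),-40,[(*b,.07,h),(*b,-.017,h)]); print(b)
```

```text
(np.float64(0.4860063968034316), np.float64(0.1517330010703659), 0.07, -1) -> [-18.1 -28.6  -0.5 -39. ]
(np.float64(0.4860063968034316), np.float64(0.1517330010703659), -0.017, -1) -> [-18.1 -28.6  86.5 -39. ]
(np.float64(0.4860063968034316), np.float64(0.1517330010703659))
```

```bash
python3 -m pendant '[[-5,-8,0,-10],[-10,-16,0,-20],[-18,-29,0,-30],[-18,-29,0,-39],[-18,-29,0,-39],[-18,-29,0,-39],[-18,-29,45,-39],[-18,-29,75,-39],[-18,-29,86,-39],[-18,-29,86,-39],[-18,-29,86,-39]]'
python3 -c "
from h import *
posts()"
python3 -m pendant '[[-8,0,0,0],[-16,0,0,0],[-24,0,0,0],[-32,0,0,0],[-41,0,0,0],[-50,0,0,0],[-59,0,0,0],[-67,0,0,0],[-74,0,0,0],[-79,0,0,0],[-79,0,0,0],[-79,0,0,0]]'
python3 -c "
from h import *
posts()"
```

```text
time: 23.72
tcp_pos: [0.4883, 0.1514, -0.0149]
tool_rot: [0.027, 3.139, 0.0]
ft_force: [-0.4, 0.4, -0.3]
finger_gap: 0.194
finger_force: 0.0
top post_1 0.67 324 [0.5898 0.0498 0.017 ]
top post_1 0.41 114 [0.6138 0.0898 0.017 ]
side post_1 0.68 189 [0.6099 0.1032 0.017 ]
side post_1 0.61 168 [0.593  0.0597 0.017 ]
side post_1 0.49 230 [0.5288 0.1492 0.017 ]
side stamp 0.47 257 [ 0.4582 -0.0263  0.03  ]
24.025 [ 0.48748868  0.15126462 -0.01563307] [-0.393551    0.06080743  0.32724725]
time: 25.52
tcp_pos: [0.5658, 0.1499, -0.0162]
tool_rot: [-0.027, -3.141, 0.0]
ft_force: [-0.0, 0.3, 0.1]
finger_gap: 0.193
finger_force: 0.0
top post_1 0.59 195 [0.5892 0.0415 0.017 ]
top post_1 0.56 13 [0.6026 0.0896 0.017 ]
top stamp 0.5 125 [ 0.4591 -0.0252  0.03  ]
side post_1 0.63 207 [0.6098 0.1044 0.017 ]
side post_1 0.61 211 [0.5928 0.147  0.017 ]
side stamp 0.47 257 [ 0.459  -0.0238  0.03  ]
25.825 [ 0.56592266  0.1498868  -0.01615138] [0.56674206 0.10893031 0.62665591]
```

Back off, lift away clear and check.

```bash
python3 -m pendant '[[10,0,0,0],[22,0,0,0],[22,0,-45,0],[22,0,-100,0],[22,0,-160,0],[50,50,-190,0],[80,105,-200,0],[110,160,-200,0],[130,215,-200,0],[130,270,-200,0],[130,270,-200,0],[130,270,-200,0]]'
python3 - <<'E'
from h import *
posts()
p=imaging.get_image("top"); s=imaging.get_image("side")
cv2.imwrite("pics/f.png",np.vstack([cv2.resize(q["img"][y:y+150,x:x+280,::-1],(560,300)) for q,y,x in((p,110,140),(s,120,180))]))
E
```

```text
time: 27.32
tcp_pos: [0.44, 0.4214, 0.1834]
tool_rot: [-0.026, -3.141, 0.002]
ft_force: [-0.1, -0.6, -0.3]
finger_gap: 0.195
finger_force: 0.0
top post_1 0.89 333 [0.6074 0.0979 0.017 ]
top post_1 0.68 326 [0.5909 0.0501 0.017 ]
top post_1 0.6 354 [0.5927 0.1461 0.017 ]
side post_1 0.64 210 [0.592  0.0572 0.017 ]
side post_1 0.56 184 [0.6098 0.1032 0.017 ]
side post_1 0.55 162 [0.5893 0.1472 0.017 ]
side stamp 0.81 217 [ 0.4588 -0.0255  0.03  ]
27.625 [0.44104815 0.42122789 0.18407686] [-0.93395995 -0.18368904 -0.67645488]
```

View pics/f.png

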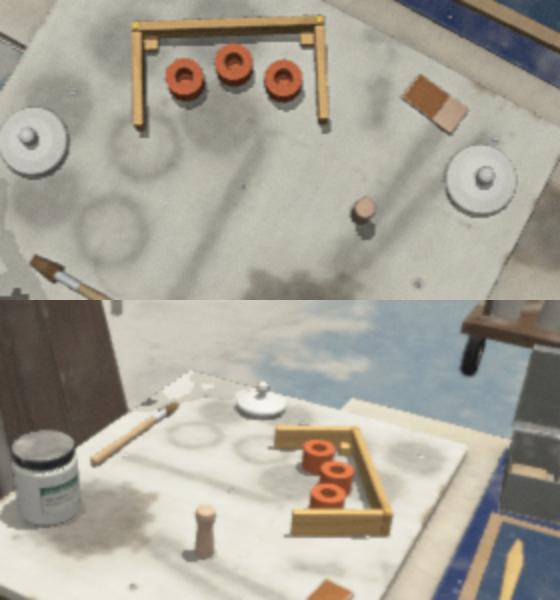

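All three posts stand upright well inside the frame (top view about 185,78 / 234,63 / 283,80). The stamp, lids and brush are where they were.

```bash
python3 -c "
from cell import ticket
print(ticket.job_done())"
```

```text
the job is handed in; nothing more can be done
None
```

All three kiln posts were swept upright into the frame and stand wholly inside it, the stamp, lids and brush look unmoved in the last pictures, and the job was handed in after about 28 s; the first sweep passed over the posts without touching them and had to be repeated lower.

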